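Slide a glass panel into the corner of the alignment board

TASK

With the fingers, gently push the black glass panel along the cream board until its long edge lies flat against the aluminium fence on the far side and its short end is up against the green stop. Keep the panel lying on the board: slide it, do not lift or tip it. Leave the bottle, the film roll and the tape where they stand.

Things in the scene. Friction and masses are not known exactly. Their poses are not given: they have to be found in the camera images.
- jig: Cream alignment board fixed on the bench, slightly turned: 270 (x) x 400 (y) x 6 mm, flat (holes only marked). Origin: centre of the underside, on the bench; z up. Aluminium fence along its whole y length on the far (+x) side, top 28 mm above the bench, 18 mm thick; its inner face is at x = +85 mm in the board's frame. Two side stops (listed) stand on the board against the fence.
- green_stop: Green block fixed on the board, 60 (x) x 20 (y) x 22 mm high, axes parallel to the board's. Origin: centre of its underside, at x = +55 mm, y = +170 or -170 mm in the board's frame (which end varies). Its inner face is 10 mm from its origin towards the board's middle, 160 mm from the middle.
- grey_stop: Grey metal stop block of the same size, fixed at the other end of the board. Not the one wanted.
- panel: Black framed glass panel, loose on the board: 90 (x) x 120 (y, long edges) x 14 mm thick, about 0.25 kg, slides at a few newtons. Origin: centre of its underside, 6 mm above the bench; z up. Starts between the stops, centre 35 to 80 mm short of its place at the fence, turned up to 0.35 rad from the board. In place: centre 45 mm from the fence's inner face, 60 mm from the green stop's inner face.
- bottle: White squeeze bottle with a lime-green nozzle, loose, upright on the bench, 54 mm diameter, 155 mm high, beside one end of the board. Origin: centre of its underside. Leave alone.
- film_roll: White roll of film standing upright on the bench, loose, 64 mm diameter, 75 mm high, beside the other end of the board. Origin: centre of its underside. Leave alone.
- tape: Small yellow tape ring lying on a near corner of the board, loose, 48 mm outer diameter, 18 mm high. Origin: centre of its underside. Leave alone.
Mind the look-alikes: they are no part of the job. Of the things like the panel, leave any that is blue or pink; of the rest the larger one is meant.

How it is judged:
By the outcome, as a careful person would: the job done as asked, in the order asked, and still so for the second after the job is handed in, with the robot touching nothing.
It also fails if it takes over 64 s, if anything falls off the work surface, if the arm or the gripper's body presses on something with over 40 N, if the wrist force passes 120 N, or if a joint passes its speed limit or range.

ROBOT

A 6-joint arm with a two-finger parallel gripper is mounted at the origin on the work surface. World frame = base frame: x ahead of the robot, y to its left, z up, the work surface at z = 0. Lengths are in mm, angles in rad, forces in N, time in s.
With the tool pointing down it reaches from about 350 to 775 mm from the base axis. Payload 7.3 kg.
Tool frame: the origin (TCP) lies at the centre of the arm's flange, where the gripper is bolted on; the fingertips stand 178 mm ahead of it and the grasp point (between the pads) lies 159 mm ahead of it; z points along the fingers, y is the line along which they close (so a half turn about z gives the same grasp; the last joint's range is limited). The gripper opens to 92 mm and grips with 3 to 60 N. Pads are 19 mm wide; open, the fingers measure 130 mm over their backs; the gripper's body (75 mm by 190 mm) begins 47 mm behind the grasp point.
Start: joints at [-1.393, 0.342, 1.524, -0, 1.275, -0.146], TCP at [167.06, -497.714, 404.741] pointing down, gripper open.
Joint ranges: [-2.53, 2.53], [-0.77, 2.02], [0.04, 2.7], [-1, 4.14], [0.28, 2.66], [-3.11, 3.11]. Speed limits (rad/s): [2.57, 2.57, 3.14, 3.14, 3.14, 3.14].

INTERFACE

Orientations are given as [roll, pitch, yaw] about the fixed x, y, z axes, in that order (R = Rz(yaw) Ry(pitch) Rx(roll)).
In Python, from plant import * gives the robot as it stands. The module is installed in compiled form; this text tells all that it offers.
- The arm moves only by the shell command python3 -m inch 'ROWS'. ROWS is JSON, a list of rows, each a list of 5 numbers: the shift along the tool's x, y, z in m, then the turn about the tool's z in rad, then the opening, from 0 (shut) to 1 (fully open). In form: [[tx, ty, tz, spin, claw], ...]. A call has 1 to 8 rows; each row is the pose to reach, as a shift and turn from the pose commanded when the call began, along the tool's axes at that moment; what a row does not reach only later rows make up. A row lasts 1/12 s, in which the tool goes at most 41.7 mm and 7.16 degrees, less where a joint would pass 70% of its speed; a pose out of reach is approached as far as the arm can. A call with a gripper value outside its range is refused whole. The fingers move at their own pace and stop on an object; the grip force is fixed at half the most. Time passes only in rows, so rows that repeat a pose let the fingers close. It gives the time, the measured TCP pose, the force, the opening and the grip force at its end, in the units of the state.
- get_obs(): the state, without advancing time (a new reading comes with each control period).
- capture(name): name is "scene" or "top" or "wrist"; returns a dict with "color" (420x560x3 uint8, red, green, blue), "intrinsics" (3x3 intrinsics, pixels), "distortion" ([k1, k2, p1, p2, k3] as OpenCV has them; the pictures are not rectified), "pose" (4x4, takes a point from camera to world coordinates). Camera axes: x right, y down, z forward; pixel columns grow to the right and rows downward; lengths in mm; the calibration is good to about 2 mm. A picture is of the moment at which its call begins. There is no depth.
- close_job(): hands the job in; it is judged then, once.
Trained networks look in a picture, given as the dict that the camera call returned (one of the last four; its "shot" number tells which), for a name from the list of things; names that differ only in an ending like _2 or _b are one class to them, and where a whole thing is asked for, a point or a joint stands for the part that bears it (a point fixed in the world has none). Each returns a list of dicts, best first, with "conf" (0 to 1); they miss things now and then, are a little off and sometimes report something else, mostly with a low value. They report only what shows in the picture. A call takes as long as a camera call. They do not tell look-alikes from the thing itself.
- look_for(picture, target): "rect" ([centre column, centre row, width, height] in pixels, round what is visible of it).
- trace(picture, target): "pixels" (420x560 bool, what is visible of it) and "rect" ([centre column, centre row, width, height] in pixels, round what is visible of it).
- tip_of(picture, target): "centre" ([column, row] in pixels: a listed point, or the origin of a listed thing).
The state is a dict: "time": time; "joint_positions": joint angles; "dq": joint speeds; "tau": joint torques, N m; "tool_pos": TCP position; "tcp_rot": TCP orientation; "contact_force": force on the tool from outside, world axes, zero at the start; "moment": the same for the moment, N m; "grip_width": finger opening in mm; "finger_force": force on a finger pad.
Only numpy, scipy, OpenCV 4.12 (cv2) and the standard library are available. Lean on these libraries where they do the work, as an engineer would, in place of code of your own. Each camera call takes 0.05 s, during which the arm holds its last target. There are 200 camera calls.

## Working session

There is one attempt and no reset: what is moved stays moved. The work goes in short steps, Python scripts to look and compute and a shell command to move; the robot and the scene stay as the last step left them, time stands still between calls to the robot, and variables do not carry over. Pictures are saved under pics/ and viewed, at most 10 in all, crops included, and the job is handed in when it is done.

```bash
mkdir -p pics; cat > h.py <<'E'
from plant import *
import numpy as np, cv2
def px2w(c,uv,z):
    uv=np.array(uv,float).reshape(-1,1,2)
    n=cv2.undistortPoints(uv,np.array(c["intrinsics"],float),np.array(c["distortion"],float)).reshape(-1,2)
    P=np.array(c["pose"]);d=np.c_[n,np.ones(len(n))]@P[:3,:3].T;o=P[:3,3]
    return o+d*((z-o[2])/d[:,2])[:,None]
def w2px(c,X):
    P=np.linalg.inv(np.array(c["pose"]));r=cv2.Rodrigues(P[:3,:3])[0]
    return cv2.projectPoints(np.array(X,float).reshape(-1,1,3),r,P[:3,3],np.array(c["intrinsics"],float),np.array(c["distortion"],float))[0].reshape(-1,2)
def save(c,n): cv2.imwrite("pics/"+n,c["color"][:,:,::-1])
E
python3 - <<'E'
from h import *
c=capture("top");save(c,"top0.png")
for t,z in [("jig",6),("green_stop",22),("grey_stop",22),("panel",20),("bottle",0),("film_roll",0),("tape",6)]:
    for r in trace(c,t)[:3]:
        m=r["pixels"].astype(np.uint8);k=max(cv2.findContours(m,0,2)[0],key=cv2.contourArea)
        b=cv2.boxPoints(cv2.minAreaRect(k));print(t,round(r["conf"],2),np.round(r["rect"]),np.round(px2w(c,b,z)[:,:2]).tolist())
    print([ (round(r["conf"],2),np.round(px2w(c,r["centre"],0 if t in("jig","bottle","film_roll") else 6)[0][:2])) for r in tip_of(c,t)[:3]])
s=capture("scene");save(s,"sc0.png")
o=get_obs();print({k:np.round(o[k],3) for k in("time","tool_pos","tcp_rot","contact_force","grip_width")})
E
```

```text
jig 0.89 [276. 224. 207. 155.] [[689.0, 248.0], [749.0, -168.0], [476.0, -197.0], [419.0, 198.0]]
[(0.82, array([582.,  25.]))]
green_stop 0.86 [348. 180.  18.  32.] [[692.0, -123.0], [696.0, -146.0], [633.0, -156.0], [629.0, -133.0]]
[(0.56, array([ 673., -134.]))]
grey_stop 0.54 [192. 205.  11.  28.] [[644.0, 213.0], [646.0, 188.0], [582.0, 180.0], [580.0, 205.0]]
[(0.88, array([617., 197.]))]
panel 0.76 [291. 222.  70.  59.] [[598.0, 57.0], [649.0, -55.0], [563.0, -92.0], [514.0, 19.0]]
panel 0.74 [259. 109.  43.  46.] [[807.0, 94.0], [895.0, 62.0], [866.0, -3.0], [779.0, 29.0]]
panel 0.64 [420. 330.  67.  64.] [[360.0, -199.0], [417.0, -307.0], [338.0, -351.0], [282.0, -242.0]]
[(0.96, array([574., -12.])), (0.76, array([ 345., -285.])), (0.72, array([ 841., -121.]))]
bottle 0.59 [139. 228.  34.  32.] [[567.0, 368.0], [618.0, 344.0], [577.0, 262.0], [527.0, 286.0]]
[(0.87, array([563., 295.]))]
film_roll 0.63 [403. 228.  43.  38.] [[573.0, -200.0], [610.0, -281.0], [548.0, -308.0], [512.0, -227.0]]
[(0.74, array([ 558., -243.]))]
tape 0.68 [203. 275.  19.  21.] [[490.0, 195.0], [490.0, 148.0], [446.0, 148.0], [446.0, 194.0]]
[(0.78, array([464., 168.])), (0.75, array([567., 287.])), (0.57, array([580.,  20.]))]
{'time': np.float64(0.8), 'tool_pos': array([ 167.077, -497.717,  404.753]), 'tcp_rot': array([3.141, 0.   , 0.324]), 'contact_force': array([ 0.574,  0.164, -0.282]), 'grip_width': np.float64(91.768)}
```

View pics/top0.png

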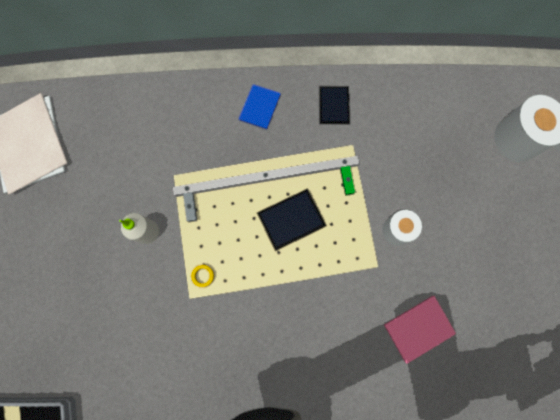

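View pics/sc0.png

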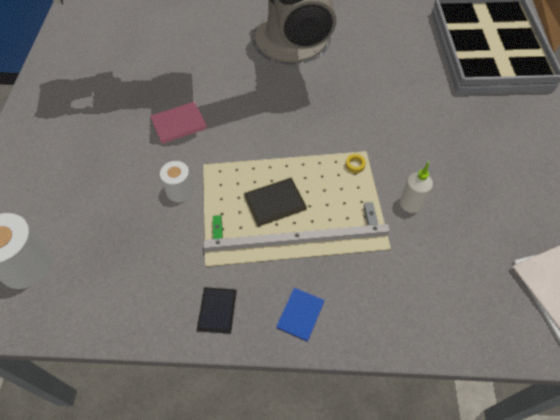

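The top view shows the large black panel at (291,220), the green stop at (347,180) and the fence along the far side. The small black panel at (335,105) is the decoy. Next I refine the board and panel poses.

```bash
cat >> h.py <<'E'
from scipy.optimize import least_squares
def rect(p,w,h,z):
    c,s=np.cos(p[2]),np.sin(p[2]);q=np.array([[w/2,h/2],[w/2,-h/2],[-w/2,-h/2],[-w/2,h/2]])
    return np.c_[q@np.array([[c,s],[-s,c]])+p[:2],np.full(4,z)]
def resid(c,mask,p,w,h,zs):
    k=max(cv2.findContours(mask,0,cv2.CHAIN_APPROX_NONE)[0],key=cv2.contourArea)
    hull=cv2.convexHull(k).reshape(-1,2)
    M=cv2.fillConvexPoly(np.zeros((420,560),np.uint8),hull,1)
    e=cv2.findContours(M,0,cv2.CHAIN_APPROX_NONE)[0][0].reshape(-1,2).astype(float)
    pr=cv2.convexHull(np.vstack([w2px(c,rect(p,w,h,z)) for z in zs]).astype(np.float32))
    return np.array([cv2.pointPolygonTest(pr,tuple(map(float,x)),True)-0.5 for x in e])
def fit(cs,ms,p0,w,h,zs):
    f=lambda p:np.concatenate([resid(c,m,p,w,h,zs) for c,m in zip(cs,ms)])
    r=least_squares(f,p0,loss="soft_l1",x_scale=[1,1,.01],diff_step=1e-4);return r.x,np.sqrt(np.mean(r.fun**2))
def cream(c):
    hsv=cv2.cvtColor(c["color"],cv2.COLOR_RGB2HSV)
    m=cv2.inRange(hsv,(18,45,130),(35,170,255))
    return cv2.morphologyEx(m,cv2.MORPH_OPEN,np.ones((3,3)))
def panel(c,guess):
    b=w2px(c,[[guess[0],guess[1],20]])[0]
    r=min(trace(c,"panel"),key=lambda r:np.hypot(*(np.array(r["rect"][:2])-b)))
    return r["pixels"].astype(np.uint8)
def B(bp,p):
    c,s=np.cos(bp[2]),np.sin(bp[2]);d=np.array(p[:2])-bp[:2];return np.array([c*d[0]+s*d[1],-s*d[0]+c*d[1]])
def W(bp,q):
    c,s=np.cos(bp[2]),np.sin(bp[2]);return np.array([bp[0]+c*q[0]-s*q[1],bp[1]+s*q[0]+c*q[1]])
def tool(xy,z,yaw):  # move needed in tool axes, m
    o=get_obs();a=o["tcp_rot"][2];t=np.array(o["tool_pos"]);d=np.r_[xy,z]-t
    print("rows to:",np.round([(np.cos(a)*d[0]+np.sin(a)*d[1])/1e3,(np.sin(a)*d[0]-np.cos(a)*d[1])/1e3,-d[2]/1e3,-(yaw-a)],4))
E
python3 - <<'E'
from h import *
cs=[capture("top"),capture("scene")]
for use in ([0],[1],[0,1]):
    cc=[cs[i] for i in use]
    b,e=fit(cc,[cream(c) for c in cc],[582,25,.168],270,400,[6])
    p,e2=fit(cc,[panel(c,(580,-17)) for c in cc],[580,-17,.42],90,120,[6,20])
    print(use,b.round(3),round(e,2),p.round(3),round(e2,2),"panel in board",B(b,p).round(1),round(p[2]-b[2],3))
for c in cs:
    for t,q in (("green_stop",(55,-170)),("grey_stop",(55,170))):
        print(t,np.round(look_for(c,t)[0]["rect"][:2],1), w2px(c,np.r_[W(b,q),14]).round(1))
np.save("b.npy",b)
q=W(b,B(b,p)+[-86,0]);tool(q,190,b[2]);print(q)
E
```

```text
[0] [5.79189e+02 1.96260e+01 1.47000e-01] 9.96 [ 5.81985e+02 -1.79080e+01  4.23000e-01] 1.12 panel in board [ -2.7 -37.5] 0.276
[1] [5.25559e+02 1.31250e+01 1.45000e-01] 10.02 [ 5.84701e+02 -1.73260e+01  4.29000e-01] 0.51 panel in board [ 54.1 -38.7] 0.283
[0, 1] [5.78057e+02 2.01240e+01 1.49000e-01] 11.09 [ 5.83443e+02 -1.76360e+01  4.22000e-01] 1.0 panel in board [ -0.3 -38.1] 0.273
green_stop [346.5 179.9] [[346.9 182.9]]
grey_stop [191.9 206.3] [[190.1 209.8]]
green_stop [216.4 227.9] [[217.1 226.8]]
grey_stop [370.5 213.6] [[369.1 212.9]]
rows to: [ 0.4628 -0.3376  0.2147  0.1747]
[498.39746191 -30.41251637]
```

```bash
python3 -m inch '[[0.032,-0.024,0,0,0.65],[0.064,-0.048,0,0.05,0.65],[0.096,-0.072,0,0.1,0.65],[0.128,-0.096,0,0.17,0.65],[0.16,-0.12,0,0.17,0.65],[0.192,-0.144,0,0.17,0.65],[0.224,-0.168,0,0.17,0.65],[0.24,-0.18,0,0.17,0.65]]'
python3 - <<'E'
import re
s=open('h.py').read()
s=s.replace('''    k=max(cv2.findContours(mask,0,cv2.CHAIN_APPROX_NONE)[0],key=cv2.contourArea)
''','''    k=np.vstack([k for k in cv2.findContours(mask,0,cv2.CHAIN_APPROX_NONE)[0] if cv2.contourArea(k)>25])
''')
s=s.replace('''    return cv2.morphologyEx(m,''','''    x,y,w,h=look_for(c,"jig")[0]["rect"];k=np.zeros_like(m);k[int(y-h/2-12):int(y+h/2+12),int(x-w/2-12):int(x+w/2+12)]=1
    return cv2.morphologyEx(m*k,''')
open('h.py','w').write(s)
E
python3 - <<'E'
from h import *
cs=[capture("top"),capture("scene")]
for use in ([0],[1],[0,1]):
    cc=[cs[i] for i in use]
    b,e=fit(cc,[cream(c) for c in cc],[582,25,.168],270,400,[6])
    p,e2=fit(cc,[panel(c,(580,-17)) for c in cc],[580,-17,.42],90,120,[6,20])
    print(use,b.round(3),round(e,2),p.round(3),round(e2,2),"panel in board",B(b,p).round(1),round(p[2]-b[2],3))
for c in cs:
    for t,q in (("green_stop",(55,-170)),("grey_stop",(55,170))):
        print(t,np.round(look_for(c,t)[0]["rect"][:2],1), w2px(c,np.r_[W(b,q),14]).round(1))
np.save("b.npy",b)
q=W(b,B(b,p)+[-90,0]);tool(q,190,b[2]);print(q)
E
```

```text
time: 1.97
tool_pos: [338.5, -247.6, 405.0]
tcp_rot: [-3.141, -0.001, 0.156]
contact_force: [-0.5, 0.1, -0.9]
grip_width: 60.1
finger_force: 0.0
[0] [5.8298e+02 2.0044e+01 1.4600e-01] 0.91 [ 5.81755e+02 -1.79180e+01  4.27000e-01] 0.76 panel in board [ -6.7 -37.4] 0.28
[1] [5.87274e+02 2.21700e+01 1.45000e-01] 0.75 [ 5.85143e+02 -1.74520e+01  4.27000e-01] 0.74 panel in board [ -7.9 -38.9] 0.282
[0, 1] [5.84691e+02 2.10260e+01 1.46000e-01] 1.11 [ 5.82931e+02 -1.78850e+01  4.29000e-01] 0.91 panel in board [ -7.4 -38.2] 0.283
green_stop [348.4 179.7] [[346.5 180.1]]
grey_stop [189.4 205.6] [[189.8 206.6]]
green_stop [216.4 227.2] [[217.1 229.3]]
grey_stop [368.4 211.2] [[369.6 215.7]]
rows to: [ 0.1885 -0.1935  0.2147  0.0067]
[493.89314873 -31.0107081 ]
```

```bash
python3 -m inch '[[0.026,-0.027,0,0.008,0.65],[0.052,-0.054,0,0.008,0.65],[0.078,-0.081,0.01,0.008,0.65],[0.104,-0.108,0.03,0.008,0.65],[0.13,-0.135,0.05,0.008,0.65],[0.156,-0.162,0.07,0.008,0.65],[0.178,-0.184,0.09,0.008,0.65],[0.1885,-0.1935,0.12,0.008,0.65]]'; python3 -m inch '[[0,0,0.03,0,0.65],[0,0,0.06,0,0.65],[0,0,0.08,0,0.65],[0,0,0.09,0,0.65],[0,0,0.094,0,0.65],[0,0,0.094,0,0.65]]'
python3 -c "
from h import *
save(capture('scene'),'s1.png');o=get_obs();b=np.load('b.npy');print(B(b,o['tool_pos']),b[2]);tool(W(b,[-97,-38]),190,b[2])"
```

```text
time: 3.33
tool_pos: [496.1, -27.8, 285.0]
tcp_rot: [3.141, -0.005, 0.148]
contact_force: [-0.6, -0.7, -0.3]
grip_width: 59.4
finger_force: 0.0
time: 3.83
tool_pos: [494.1, -30.8, 190.4]
tcp_rot: [-3.141, 0.001, 0.146]
contact_force: [0.7, 0.6, 0.2]
grip_width: 59.8
finger_force: 0.0
[-96.94270018 -38.18816526] 0.14636164804836302
rows to: [-0.0001 -0.0002  0.0013 -0.0009]
```

View pics/s1.png

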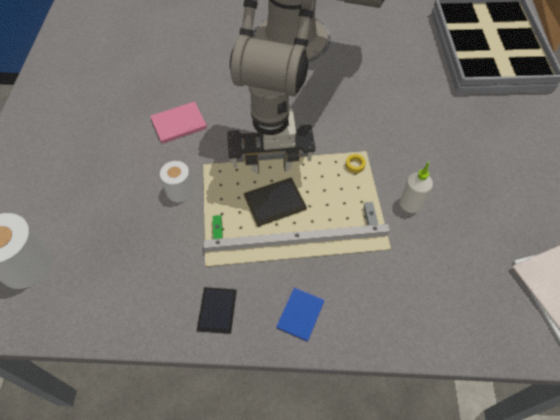

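Fingers stand just behind the panel, whose near edge is at about (262,190). Pushing towards the fence.

```bash
python3 -m inch '[[0.006,0,0,0,0.65],[0.012,0,0,0,0.65],[0.017,0,0,0,0.65],[0.021,0,0,0,0.65],[0.025,0,0,0,0.65],[0.029,0,0,0,0.65],[0.033,0,0,0,0.65],[0.037,0,0,0,0.65]]'; python3 -m inch '[[0.004,0,0,0,0.65],[0.008,0,0,0,0.65],[0.012,0,0,0,0.65],[0.016,0,0,0,0.65],[0.020,0,0,0,0.65],[0.024,0,0,0,0.65],[0.028,0,0,0,0.65],[0.028,0,0,0,0.65]]'
python3 - <<'E'
from h import *
b=np.load('b.npy');s=capture("scene");t=capture("top");save(s,"s2.png")
for c in(s,t):
    p,e=fit([c],[panel(c,(605,-10))],[605,-14,.15],90,120,[6,20]);print(p.round(2),e.round(2),B(b,p).round(1),(p[2]-b[2]).round(3))
print(B(b,get_obs()["tool_pos"]))
E
```

```text
time: 4.55
tool_pos: [530.8, -25.1, 190.6]
tcp_rot: [-3.141, 0.001, 0.146]
contact_force: [-1.8, 0.7, 1.4]
grip_width: 59.6
finger_force: 0.8
time: 5.22
tool_pos: [559.2, -21.2, 190.8]
tcp_rot: [3.141, -0.001, 0.146]
contact_force: [0.3, 0.0, -0.4]
grip_width: 59.8
finger_force: 0.0
[ 6.1806e+02 -2.6100e+01  1.3000e-01] 0.53 [ 26.1 -51.5] -0.012
[848.27  70.12  -3.52] 6.08 [267.9  10.1] -3.669
[-32.29168295 -37.98677191]
```

View pics/s2.png

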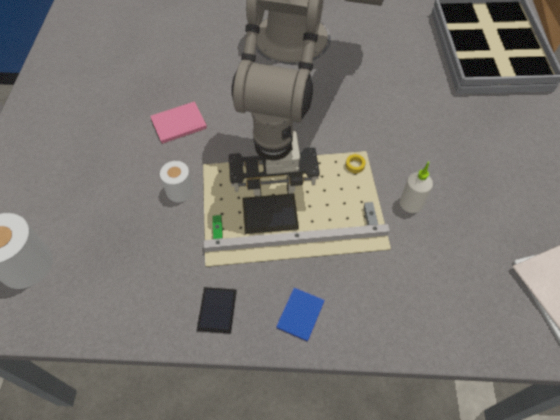

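The panel (270,213) is now parallel to the fence with about 14 mm to go. Continuing gently.

```bash
python3 -m inch '[[0.003,0,0,0,0.65],[0.006,0,0,0,0.65],[0.009,0,0,0,0.65],[0.011,0,0,0,0.65],[0.013,0,0,0,0.65],[0.014,0,0,0,0.65]]'; python3 -m inch '[[0.001,0,0,0,0.65],[0.002,0,0,0,0.65],[0.003,0,0,0,0.65],[0.004,0,0,0,0.65],[0.004,0,0,0,0.65]]'
python3 - <<'E'
from h import *
b=np.load('b.npy');s=capture("scene")
p,e=fit([s],[panel(s,(632,-24))],[632,-24,.15],90,120,[6,20]);print(p.round(2),e.round(2),B(b,p).round(1),(p[2]-b[2]).round(3))
print(B(b,get_obs()["tool_pos"]))
E
```

```text
time: 5.92
tool_pos: [572.4, -19.1, 190.7]
tcp_rot: [3.141, -0.0, 0.146]
contact_force: [-1.9, -0.3, -0.1]
grip_width: 60.0
finger_force: 0.7
time: 6.33
tool_pos: [575.9, -18.6, 190.6]
tcp_rot: [3.142, 0.001, 0.146]
contact_force: [-3.7, -1.0, 1.0]
grip_width: 59.3
finger_force: 1.5
[ 6.2643e+02 -2.5200e+01  1.4000e-01] 1.64 [ 34.6 -51.8] -0.005
[-14.52478814 -37.94815617]
```

```bash
python3 -m inch '[[0.001,0,0,0,0.65],[0.002,0,0,0,0.65],[0.003,0,0,0,0.65]]'; python3 -m inch '[[0.001,0,0,0,0.65],[0.002,0,0,0,0.65],[0.002,0,0,0,0.65]]'
```

```text
time: 6.68
tool_pos: [577.2, -18.5, 190.6]
tcp_rot: [-3.141, 0.007, 0.146]
contact_force: [-15.0, -5.6, 11.5]
grip_width: 60.0
finger_force: 8.1
time: 6.93
tool_pos: [578.0, -18.4, 190.6]
tcp_rot: [-3.141, 0.011, 0.146]
contact_force: [-19.4, -5.9, 14.3]
grip_width: 59.6
finger_force: 10.1
```

Flush against the fence. Backing off, rising and turning a quarter to push from the end.

```bash
python3 -m inch '[[-0.01,0,0,0,0.65],[-0.03,0,0,0,0.65],[-0.03,0,-0.03,0,0.65],[-0.03,0,-0.07,0,0.3],[-0.01,-0.02,-0.08,-0.12,0.3],[0.01,-0.04,-0.08,-0.24,0.3],[0.03,-0.06,-0.08,-0.36,0.3],[0.045,-0.082,-0.08,-0.48,0.3]]'; python3 -m inch '[[0,0,0,-0.12,0.3],[0,0,0,-0.24,0.3],[0,0,0,-0.36,0.3],[0,0,0,-0.48,0.3],[0,0,0,-0.6,0.3],[0,0,0,-0.72,0.3],[0,0,0,-0.84,0.3],[0,0,0,-0.96,0.3]]';python3 -m inch '[[0,0,0,-0.12,0.3],[0,0,0,-0.131,0.3],[0,0,0,-0.131,0.3]]'
python3 - <<'E'
from h import *
b=np.load('b.npy');s=capture("scene");t=capture("top");save(s,"s3.png")
for c in(s,t):
    p,e=fit([c],[panel(c,(632,-24))],[632,-24,.15],90,120,[6,20]);print(p.round(2),e.round(2),B(b,p).round(1),(p[2]-b[2]).round(3))
print(B(b,get_obs()["tool_pos"]));tool(W(b,[36,42]),190,b[2]+np.pi/2)
E
```

```text
time: 7.6
tool_pos: [615.2, 70.7, 271.8]
tcp_rot: [3.139, -0.003, 0.631]
contact_force: [0.2, -0.6, -1.2]
grip_width: 31.4
finger_force: 0.0
time: 8.27
tool_pos: [614.1, 70.0, 270.9]
tcp_rot: [3.14, -0.0, 1.592]
contact_force: [0.4, 0.3, -0.2]
grip_width: 27.3
finger_force: 0.0
time: 8.52
tool_pos: [613.9, 69.9, 270.8]
tcp_rot: [3.14, 0.0, 1.714]
contact_force: [-0.3, -0.5, -0.2]
grip_width: 27.8
finger_force: 0.0
[ 6.2634e+02 -2.5040e+01  1.3000e-01] 1.6 [ 34.5 -51.7] -0.016
[ 6.3081e+02 -2.6580e+01  1.4000e-01] 1.37 [ 38.7 -53.8] -0.004
[35.84398537 44.07056958]
rows to: [-0.0021  0.0002  0.0807 -0.0024]
```

View pics/s3.png

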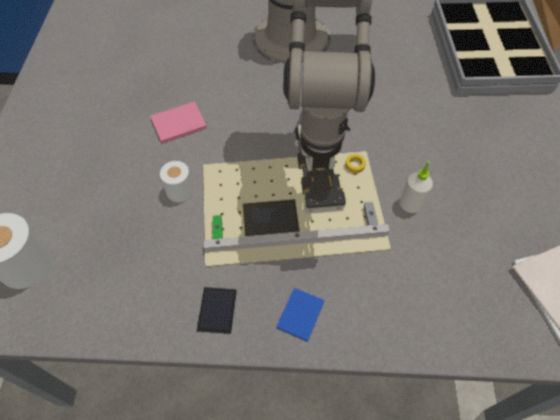

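The panel (270,217) touches the fence; the gripper is beyond its end at (323,190). Lower and push towards the green stop.

```bash
python3 -m inch '[[0,0,0.03,0,0.3],[0,0,0.06,0,0.3],[0,0,0.075,0,0.3],[0,0,0.08,0,0.3],[-0.006,0,0.08,0,0.3],[-0.012,0,0.08,0,0.3],[-0.018,0,0.08,0,0.3],[-0.022,0,0.08,0,0.3]]'; python3 -m inch '[[-0.004,0,0,0,0.3],[-0.008,0,0,0,0.3],[-0.012,0,0,0,0.3],[-0.016,0,0,0,0.3],[-0.02,0,0,0,0.3],[-0.024,0,0,0,0.3],[-0.028,0,0,0,0.3],[-0.032,0,0,0,0.3]]'; python3 -m inch '[[-0.003,0,0,0,0.3],[-0.006,0,0,0,0.3],[-0.009,0,0,0,0.3],[-0.011,0,0,0,0.3],[-0.013,0,0,0,0.3],[-0.014,0,0,0,0.3]]'
python3 - <<'E'
from h import *
b=np.load('b.npy');s=capture("scene");t=capture("top");save(s,"s4.png")
for c in(s,t):
    p,e=fit([c],[panel(c,(637,-68))],[637,-68,.15],90,120,[6,20]);print(p.round(2),e.round(2),B(b,p).round(1),(p[2]-b[2]).round(3))
print(B(b,get_obs()["tool_pos"]))
E
```

```text
time: 9.38
tool_pos: [617.5, 46.9, 192.3]
tcp_rot: [3.139, 0.001, 1.716]
contact_force: [0.6, 0.2, -0.2]
grip_width: 27.4
finger_force: 0.0
time: 10.05
tool_pos: [621.5, 16.1, 190.7]
tcp_rot: [-3.142, 0.0, 1.717]
contact_force: [-0.9, 2.1, 2.0]
grip_width: 27.8
finger_force: 1.3
time: 10.55
tool_pos: [623.5, 2.3, 190.7]
tcp_rot: [-3.142, 0.0, 1.717]
contact_force: [-0.5, 2.1, 2.6]
grip_width: 27.5
finger_force: 1.2
[ 6.3421e+02 -7.0540e+01  1.0000e-01] 3.54 [ 35.6 -97.8] -0.049
[ 6.3731e+02 -6.8000e+01  1.2000e-01] 7.44 [ 39.1 -95.8] -0.025
[ 35.63504557 -24.20736588]
```

View pics/s4.png

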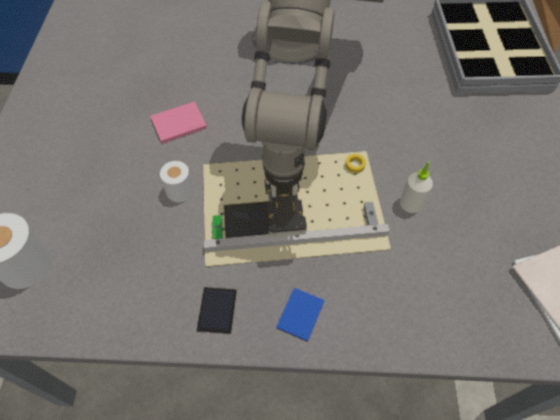

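The panel (247,219) is nearly at the green stop (217,228). A few more millimetres, stopping on force.

```bash
python3 -m inch '[[-0.002,0,0,0,0.3],[-0.003,0,0,0,0.3],[-0.004,0,0,0,0.3],[-0.005,0,0,0,0.3],[-0.005,0,0,0,0.3]]'; python3 -m inch '[[-0.001,0,0,0,0.3],[-0.002,0,0,0,0.3],[-0.002,0,0,0,0.3]]'
```

```text
time: 11.17
tool_pos: [624.2, -2.7, 190.6]
tcp_rot: [-3.141, 0.0, 1.717]
contact_force: [-0.2, -0.9, -0.1]
grip_width: 27.4
finger_force: 0.0
time: 11.42
tool_pos: [624.4, -3.5, 190.6]
tcp_rot: [-3.141, -0.002, 1.717]
contact_force: [-0.5, 6.0, 0.6]
grip_width: 27.3
finger_force: 2.9
```

```bash
python3 -m inch '[[-0.001,0,0,0,0.3],[-0.002,0,0,0,0.3],[-0.003,0,0,0,0.3],[-0.003,0,0,0,0.3]]'
python3 -c "
from h import *
b=np.load('b.npy');print(B(b,get_obs()['tool_pos']))"
```

```text
time: 11.75
tool_pos: [624.5, -4.4, 190.7]
tcp_rot: [-3.141, -0.005, 1.717]
contact_force: [-0.4, 16.5, 2.6]
grip_width: 27.7
finger_force: 8.1
[ 35.66890715 -30.9367427 ]
```

```bash
python3 -m inch '[[0.015,0,0,0,0.3],[0.03,0,0,0,0.3],[0.03,0,-0.03,0,0.3],[0.03,0,-0.07,0,0.65],[0.02,-0.02,-0.08,0.12,0.65],[0,-0.05,-0.08,0.24,0.65],[-0.03,-0.07,-0.08,0.36,0.65],[-0.069,-0.076,-0.08,0.48,0.65]]'; python3 -m inch '[[0,0,0,0.12,0.65],[0,0,0,0.24,0.65],[0,0,0,0.36,0.65],[0,0,0,0.48,0.65],[0,0,0,0.6,0.65],[0,0,0,0.72,0.65],[0,0,0,0.84,0.65],[0,0,0,0.96,0.65]]';python3 -m inch '[[0,0,0,0.12,0.65],[0,0,0,0.131,0.65],[0,0,0,0.131,0.65]]'
python3 - <<'E'
from h import *
b=np.load('b.npy');s=capture("scene");t=capture("top");w=capture("wrist")
x=w2px(s,np.r_[W(b,[40,-100]),20])[0].astype(int);cr=s["color"][x[1]-50:x[1]+50,x[0]-60:x[0]+60]
im=np.vstack([cv2.resize(cr,(480,400),interpolation=cv2.INTER_CUBIC)]);cv2.imwrite("pics/s5.png",im[:,:,::-1])
for c in(s,t):
    p,e=fit([c],[panel(c,(638,-72))],[638,-72,.15],90,120,[6,20]);print(p.round(2),e.round(2),B(b,p).round(1),(p[2]-b[2]).round(3))
print(B(b,get_obs()["tool_pos"]));tool(W(b,[-40,-100]),190,b[2])
E
```

```text
time: 12.42
tool_pos: [557.2, -85.2, 271.2]
tcp_rot: [-3.139, 0.001, 1.234]
contact_force: [1.3, -0.3, -0.4]
grip_width: 56.0
finger_force: 0.0
time: 13.08
tool_pos: [559.8, -86.1, 270.8]
tcp_rot: [3.141, -0.0, 0.271]
contact_force: [0.4, 0.8, 0.1]
grip_width: 59.4
finger_force: 0.0
time: 13.33
tool_pos: [559.8, -86.2, 270.8]
tcp_rot: [3.141, -0.0, 0.149]
contact_force: [0.2, 0.3, -0.8]
grip_width: 59.8
finger_force: 0.0
[ 6.3358e+02 -7.2320e+01  1.0000e-01] 1.39 [ 34.8 -99.5] -0.05
[ 6.3254e+02 -7.5570e+01  1.4000e-01] 1.33 [  33.2 -102.5] -0.009
[ -40.30290311 -102.83471013]
rows to: [ 0.0003 -0.0028  0.0807  0.0011]
```

View pics/s5.png

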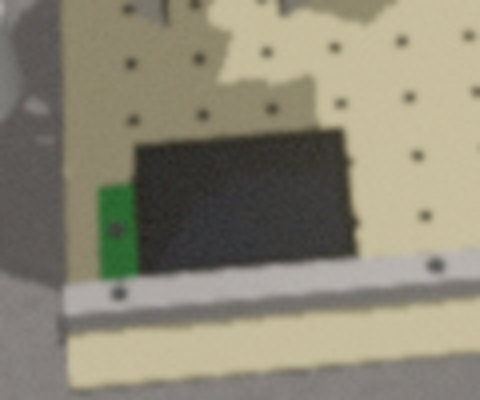

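In the crop the panel sits against the green stop (right edge of the stop at x=136) and along the fence. A final light push seats it on the fence.

```bash
python3 -m inch '[[0,0,0.03,0,0.65],[0,0,0.06,0,0.65],[0,0,0.075,0,0.65],[0,0,0.08,0.003,0.65],[0.006,0,0.08,0.003,0.65],[0.012,0,0.08,0.003,0.65],[0.017,0,0.08,0.003,0.65],[0.021,0,0.08,0.003,0.65]]'; python3 -m inch '[[0.001,0,0,0,0.65],[0.002,0,0,0,0.65],[0.003,0,0,0,0.65],[0.004,0,0,0,0.65],[0.005,0,0,0,0.65],[0.005,0,0,0,0.65]]'; python3 -m inch '[[0.001,0,0,0,0.65],[0.001,0,0,0,0.65],[0.002,0,0,0,0.65],[0.002,0,0,0,0.65]]'
```

```text
time: 14.25
tool_pos: [582.0, -83.7, 192.2]
tcp_rot: [3.14, -0.003, 0.143]
contact_force: [0.3, -0.8, -0.2]
grip_width: 59.7
finger_force: 0.0
time: 14.75
tool_pos: [585.1, -82.8, 190.7]
tcp_rot: [-3.141, 0.002, 0.143]
contact_force: [-3.7, -0.3, 2.3]
grip_width: 59.7
finger_force: 1.7
time: 15.08
tool_pos: [586.1, -82.8, 190.6]
tcp_rot: [-3.141, 0.005, 0.143]
contact_force: [-10.4, -1.8, 7.3]
grip_width: 59.5
finger_force: 5.1
```

```bash
python3 -m inch '[[0.001,0,0,0,0.65],[0.002,0,0,0,0.65],[0.002,0,0,0,0.65]]'; python3 -m inch '[[-0.01,0,0,0,0.65],[-0.03,0,0,0,0.65],[-0.04,0,-0.04,0,0.65],[-0.05,0,-0.08,0,0.65],[-0.08,0.0,-0.12,0,0.65],[-0.11,0,-0.16,0,0.65],[-0.11,0,-0.16,0,0.65]]'
python3 - <<'E'
from h import *
b=np.load('b.npy');o=[]
for n in("scene","top"):
    s=capture(n)
    x=w2px(s,np.r_[W(b,[40,-100]),20])[0].astype(int);o.append(cv2.resize(s["color"][x[1]-40:x[1]+40,x[0]-40:x[0]+40],(400,400),interpolation=cv2.INTER_CUBIC))
    p,e=fit([s],[panel(s,(638,-72))],[638,-72,.15],90,120,[6,20]);print(p.round(2),e.round(2),B(b,p).round(1),(p[2]-b[2]).round(3))
cv2.imwrite("pics/s6.png",np.hstack(o)[:,:,::-1]);save(capture("wrist"),"w6.png")
E
```

```text
time: 15.33
tool_pos: [587.0, -82.7, 190.5]
tcp_rot: [-3.14, 0.009, 0.143]
contact_force: [-16.1, -4.5, 12.1]
grip_width: 59.6
finger_force: 8.5
time: 15.92
tool_pos: [479.3, -98.2, 354.9]
tcp_rot: [3.138, -0.005, 0.143]
contact_force: [2.5, -0.2, 0.5]
grip_width: 59.6
finger_force: 0.0
[ 6.3359e+02 -7.2170e+01  1.4000e-01] 1.52 [ 34.8 -99.3] -0.008
[ 6.3917e+02 -7.1570e+01  1.7000e-01] 3.95 [ 40.4 -99.5] 0.019
```

View pics/s6.png

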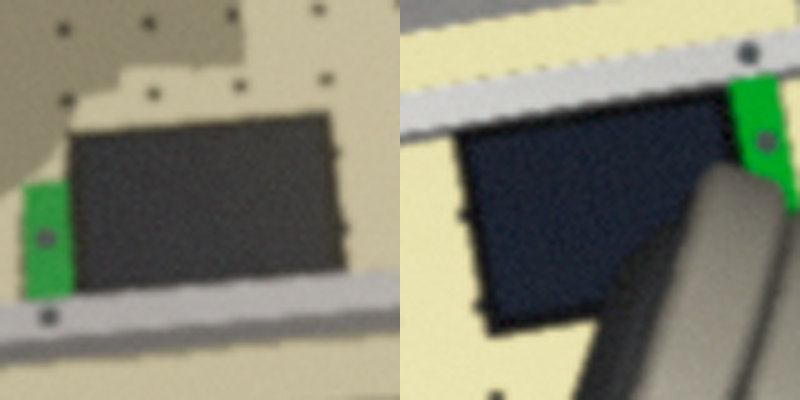

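View pics/w6.png

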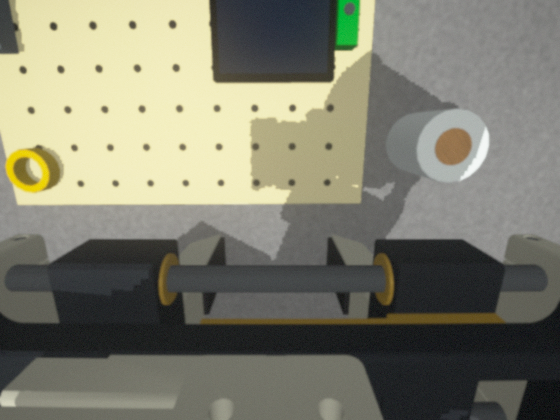

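The top crop shows no gap at the fence or the green stop. The wrist view agrees at the stop (panel edge at 335 px, stop at 337 px), and the tape and roll are unmoved. Handing in.

```bash
python3 -c "
from plant import *
print(close_job())"
```

```text
the job is handed in; nothing more can be done
None
```

The black panel lies flat against the fence and up against the green stop, the bottle, film roll and tape were not touched, and the job is handed in (about 16 s of the 64 s allowed; no verdict was returned).

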